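# Lock the hatch of a tube warmer

### The job

The sprung hatch on top of the tube warmer stands ajar. Set your shut fingertips in the slot of its orange lock, press the hatch fully down, and with it held down turn the lock a quarter turn clockwise (seen from above) to its stop, so that the hatch stays shut when you let go. Do not pull the hatch open, and leave the flasks and the jar where they stand.

Things in the scene. Friction and masses are not known exactly. Their poses are not given: they have to be found in the camera images.
- warmer: Tube warmer fixed to the bench: white box, blue foot, 260 (its x) x 240 (its y) x 110 mm high without the hatch. Origin at the centre of its underside; x points from its front (display and blue dial, robot side) to its back, z up. The hatch, 24 mm thick, covers its whole top; shut, its top face is 134 mm above the bench.
- hatch (a joint): Opening angle of the grey hatch, rad: 0 fully down, grows as its front edge rises. A spring lifts it to about 0.09 to 0.15 (the lock then stands 17 to 28 mm higher); about 4 N down at the lock keeps it fully down; unlocked, it rises again when released. Locked, a cam tongue under the hatch holds it, with up to 0.02 rad of play.
- lock (a joint): Angle of the lock, rad: 0 unlocked (slot runs front to back, yellow stripe at the front, by the red dot), grows clockwise seen from above to a hard stop at 1.57 (locked: slot runs left to right, stripe at the warmer's +y side, by the green dot). Starts at 0 to 0.25, turns stiffly (about 0.08 N m: push near an end of the slot, the middle gives no leverage), stays where it is left.
- slot (a point): Centre of the lock's top face, on its axis: 55 mm in front of the warmer's centre, 135 mm above the bench when shut. Orange disc 100 mm across in a 104 mm round well of the hatch. A straight slot 40 mm wide, 16 mm deep, black floor, crosses it from rim to rim through the centre. x runs along the slot (yellow stripe on the -x half), z is the turning axis, up.
- flask_orange: Loose stoppered flask with orange content, 68 mm across, 149 mm high, origin at the centre of its underside, z up. Leave alone.
- flask_purple: Loose stoppered flask with purple content, 68 mm across, 149 mm high, origin at the centre of its underside, z up. Leave alone.
- jar: Loose amber jar with blue cap, 60 mm across, 90 mm high, origin at the centre of its underside, z up. Leave alone.
- hatch_front (a point): Middle of the hatch's front upper edge, 260 mm from the hinge. The hinge lies along the warmer's y axis at its back, 130 mm behind the warmer's centre, 110 mm above the bench. If the lock is turned while the hatch is up, the cam tongue meets its catch and the hatch cannot shut: turn it back, press down, turn again.

How it is judged:
At the end, for the whole second after the job is handed in: The hatch stays down by itself (opening below 0.035 rad), the lock is turned clockwise to within about 0.2 rad of its stop (joint above 1.35), and the flasks and jar stand within 30 mm of where they were (value of joint hatch below 0.035 rad and value of joint lock above 1.35 rad and distance of each of flask_orange, flask_purple, jar from where it was at the start of the episode below 0.03 m); the robot touches nothing.
It fails at once if the hatch is pulled open (above 0.3 rad) (value of joint hatch above 0.3 rad).
It fails at once if a flask or the jar is tipped, shoved or lifted (angle between any of flask_orange, flask_purple, jar's own z axis and vertical above 0.5 rad or distance of any of flask_orange, flask_purple, jar from where it was at the start of the episode above 0.03 m).
It also fails if it takes over 38 s, if anything falls off the work surface, if the arm or the gripper's body presses on something with over 40 N, if the wrist force passes 120 N, or if a joint passes its speed limit or range.

### The arm

A 6-joint arm with a two-finger parallel gripper is mounted at the origin on the work surface. World frame = base frame: x ahead of the robot, y to its left, z up, the work surface at z = 0. Lengths are in m, angles in rad, forces in N, time in s.
With the tool pointing down it reaches from about 0.35 to 0.975 m from the base axis. Payload 7.1 kg.
Tool frame: the origin (TCP) lies where the fingers leave the gripper's body, on its centre line; the fingertips stand 80 mm ahead of it and the grasp point (between the pads) lies 61 mm ahead of it (arm.grip_depth is the distance from the TCP to the grasp point, in m); z points along the fingers, y is the direction in which the jaws open and shut (so a half turn about z gives the same grasp; the last joint's range is limited). The gripper opens to 88 mm and grips with 3 to 60 N. Pads are 20 mm wide; open, the fingers measure 115 mm over their backs; the gripper's body (75 mm by 178 mm) begins 61 mm behind the grasp point.
Start: joints at [1.162, 0.423, 1.63, -0, 1.089, -0.019], TCP at [0.237, 0.578, 0.303] pointing down, gripper open.
Joint ranges: [-3, 3], [-0.9, 2.11], [0.09, 2.58], [-1.31, 4.45], [0.11, 2.69], [-2.54, 2.54]. Speed limits (rad/s): [2.39, 2.39, 3.01, 3.14, 3.14, 3.14].

### API

Orientations are given as a 3x3 rotation matrix whose columns are the frame's x, y, z axes.
In Python, from rig import arm, optics, order gives the robot as it stands.
- The arm moves only by the shell command python3 -m pendant 'ROWS' [FORCE]. ROWS is JSON, a list of rows, each an object of numbers: "wx", "wy", "wz": the turn, a rotation vector about the world's x, y, z in degrees; "dx", "dy", "dz": the shift along the world's x, y, z in cm; "claw": the opening, from 0 (shut) to 1 (fully open). In form: [{"wx": .., "wy": .., "wz": .., "dx": .., "dy": .., "dz": .., "claw": ..}, ...]. A call has 1 to 10 rows; each row is the pose to reach, as a shift and turn from the pose commanded when the call began; what a row does not reach only later rows make up. A row lasts 1/8 s, in which the tool goes at most 62.5 mm and 10.7 degrees, less where a joint would pass 70% of its speed; a pose out of reach is approached as far as the arm can. A call with a gripper value outside its range is refused whole. The fingers move at their own pace and stop on an object; FORCE is the grip in N (left out, the last holds). Time passes only in rows, so rows that repeat a pose let the fingers close. It gives the time, the measured TCP pose, the force and the opening at its end, in the units of the state.
- arm.get_state(): the state, without advancing time (a new reading comes with each control period).
- optics.get_image(name): name is "side" or "top" or "wrist"; returns the picture (384x512x3 uint8, blue, green, red); there is no depth.
- optics.camera_model(name): a dict with "intrinsics" (3x3 intrinsics, pixels), "R" (3x3) and "t" (3): a world point X has camera coordinates R X + t. Camera axes: x right, y down, z forward; pixel columns grow to the right and rows downward; lengths in m; the calibration is good to about 2 mm. A picture is of the moment at which its call begins: read the wrist's pose just before it. camera_model takes no time and is no camera call; for the wrist camera it gives the pose at the moment of the call.
- order.job_done(): hands the job in, once; it reports no verdict.
The state is a dict: "clock": time; "joint_positions": joint angles; "qvel": joint speeds; "joint_efforts": joint torques, N m; "eef_pos": TCP position; "ee_rot": TCP orientation; "wrist_force": force on the tool from outside, world axes, zero at the start; "wrist_torque": the same for the moment, N m; "opening": finger opening in m.
Only numpy, scipy, OpenCV 4.12 (cv2) and the standard library are available. Lean on these libraries where they do the work, as an engineer would, in place of code of your own. Each camera call takes 0.05 s, during which the arm holds its last target. There are 200 camera calls.

## Working session

There is one attempt and no reset: what is moved stays moved. The work goes in short steps, Python scripts to look and compute and a shell command to move; the robot and the scene stay as the last step left them, time stands still between calls to the robot, and variables do not carry over. Pictures are saved under pics/ and viewed, about 8 in all and at most 12, crops included, and the job is handed in when it is done.

```bash
mkdir -p pics; python3 - <<'E'
from rig import arm, optics
import cv2,numpy as np
s=arm.get_state(); print(s['clock'],s['eef_pos'],s['ee_rot'],s['wrist_force'],s['opening'])
for n in ['top','side']:
    cv2.imwrite(f'pics/{n}0.png',optics.get_image(n)); m=optics.camera_model(n); print(n,m)
E
```

```text
0.0 [0.23728201 0.57772743 0.30189522] [[-9.24998673e-01  3.79969896e-01 -5.77582897e-04]
 [ 3.79970335e-01  9.24997582e-01 -1.42056668e-03]
 [-5.50979103e-06 -1.53348666e-03 -9.99998824e-01]] [ 0.30180198  0.15723535 -0.6184752 ] 0.08799924472264399
top {'intrinsics': array([[412.82901897,   0.        , 248.68673714],
       [  0.        , 412.82901897, 190.67011645],
       [  0.        ,   0.        ,   1.        ]]), 'R': array([[-0.02665811, -0.99913467,  0.03192566],
       [-0.99436624,  0.02322617, -0.10342304],
       [ 0.10259204, -0.03450287, -0.99412496]]), 't': array([0.05102569, 0.63228592, 0.99318401])}
side {'intrinsics': array([[347.10818375,   0.        , 256.78111237],
       [  0.        , 347.10818375, 189.48638697],
       [  0.        ,   0.        ,   1.        ]]), 'R': array([[-0.59129888, -0.80634553,  0.01313491],
       [-0.58063971,  0.41437118, -0.70082384],
       [ 0.55966344, -0.42202301, -0.71321344]]), 't': array([0.41538491, 0.42902312, 0.52187969])}
```

View pics/top0.png

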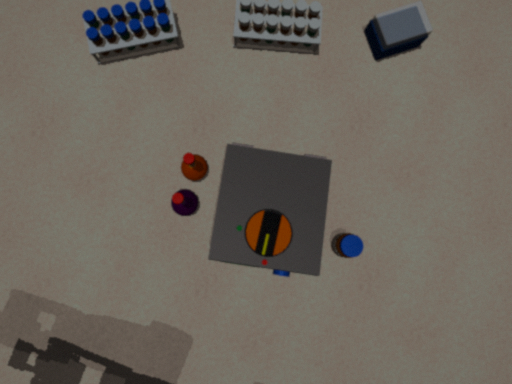

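View pics/side0.png

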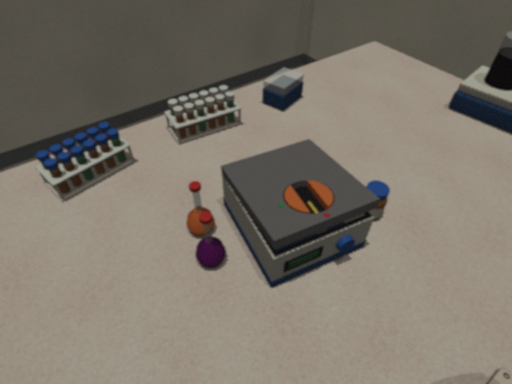

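```bash
cat > h.py <<'E'
import cv2,numpy as np
from rig import arm,optics
def ray(n,uv,m=None):
    m=m or optics.camera_model(n); d=np.linalg.inv(m['intrinsics'])@[uv[0],uv[1],1]
    return -m['R'].T@m['t'], m['R'].T@d
def onz(n,uv,z,m=None):
    o,d=ray(n,uv,m); return o+d*(z-o[2])/d[2]
def tri(a,b):
    (o1,d1),(o2,d2)=ray('top',a),ray('side',b)
    k=np.linalg.lstsq(np.c_[d1,-d2],o2-o1,rcond=None)[0]
    p,q=o1+k[0]*d1,o2+k[1]*d2; return (p+q)/2,np.linalg.norm(p-q)
def blob(im,lo,hi,roi):
    x0,y0,x1,y1=roi; h=cv2.cvtColor(im,cv2.COLOR_BGR2HSV)[y0:y1,x0:x1]
    c=max(cv2.findContours(cv2.inRange(h,lo,hi),0,1)[0],key=cv2.contourArea)
    return c.reshape(-1,2)+[x0,y0]
E
python3 - <<'E'
from h import *
T=cv2.imread('pics/top0.png');S=cv2.imread('pics/side0.png')
R={}
for n,im,roi in(('top',T,(235,200,300,255)),('side',S,(275,170,342,222))):
    c=cv2.convexHull(blob(im,(5,150,60),(17,255,255),roi).astype(np.int32)); e=cv2.fitEllipse(c); 
    y=blob(im,(22,100,80),(35,255,255),roi); R[n]=np.array(e[0]); R[n+'y']=y.mean(0); print(n,e,R[n+'y'],len(y))
p,g=tri(R['top'],R['side']);print('lock',p,g)
q,g=tri(R['topy'],R['sidey']);print('stripe',q,g)
d=R['topy']; a=onz('top',R['top'],p[2])
b=onz('top',d,p[2]);print('stripe dir deg',np.degrees(np.arctan2(*(a-b)[1::-1])))
# hatch contour
g=cv2.cvtColor(T,cv2.COLOR_BGR2HSV); m=cv2.inRange(g,(0,0,0),(180,255,95));m[:120]=0;m[300:]=0;m[:,:208]=0;m[:,:][:,334:]=0
c=max(cv2.findContours(m,0,1)[0],key=cv2.contourArea); ap=cv2.boxPoints(cv2.minAreaRect(c)); print(ap,cv2.contourArea(c))
ap=cv2.approxPolyDP(cv2.convexHull(c),6,True).reshape(-1,2);print(ap)
for nm,lo,hi,roi in(('red',(0,150,80),(5,255,255),(255,256,275,268)),('green',(45,80,30),(85,255,255),(230,220,248,236))):
    try: u=blob(T,lo,hi,roi).mean(0); print(nm,u,onz('top',u,p[2]))
    except Exception as e: print(nm,e)
for u in ap: print(u,onz('top',u,p[2]))
cv2.imwrite('pics/crop.png',np.hstack([cv2.resize(T[135:285,165:370],None,fx=2.2,fy=2.2,interpolation=2)]))
E
```

```text
top ((281.00714111328125, 235.11073303222656), (18.905956268310547, 39.22978591918945), 11.523585319519043) [264.95  243.975] 40
side ((320.82684326171875, 193.06739807128906), (16.785202026367188, 34.3537712097168), 139.11093139648438) [312.60714286 206.92857143] 28
lock [ 0.52193704 -0.02859894  0.15234005] 0.001075791996830592
stripe [0.50475818 0.00762127 0.14850621] 0.001804332858672264
stripe dir deg -62.95135541621972
[[206.44864 263.49188]
 [225.81894 140.8135 ]
 [337.25137 158.40811]
 [317.88107 281.0865 ]] 12854.5
[[227 144]
 [331 160]
 [318 275]
 [208 258]]
red [264.15384615 261.76923077] [0.46624752 0.01015305 0.15234005]
green [239.  227.5] [0.54117627 0.06251955 0.15234005]
[227 144] [0.7258307  0.08458986 0.15234005]
[331 160] [ 0.68514403 -0.14534903  0.15234005]
[318 275] [ 0.43473894 -0.1052155   0.15234005]
[208 258] [0.47771471 0.1306117  0.15234005]
```

View pics/crop.png

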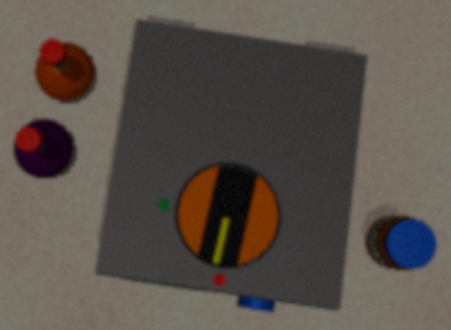

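```bash
python3 - <<'E'
from h import *
T=cv2.imread('pics/top0.png');S=cv2.imread('pics/side0.png')
R={}
for n,im,roi in(('top',T,(235,200,300,258)),('side',S,(275,170,342,222))):
    x0,y0,x1,y1=roi;h=cv2.cvtColor(im,cv2.COLOR_BGR2HSV)[y0:y1,x0:x1]
    P=cv2.findNonZero(cv2.inRange(h,(5,150,60),(17,255,255))).reshape(-1,2)+[x0,y0]
    e=cv2.fitEllipse(cv2.convexHull(P.astype(np.int32)));R[n]=np.array(e[0]);print(n,e)
p,g=tri(R['top'],R['side']);print('lock',p,g)
y=blob(T,(22,100,80),(35,255,255),(235,200,300,258)); vx=cv2.fitLine(y.astype(np.int32),2,0,.01,.01).ravel()
q,g=tri(y.mean(0),blob(S,(22,100,80),(35,255,255),(275,170,342,222)).mean(0));print('stripe',q,g)
a=onz('top',vx[2:]+10*vx[:2],q[2]);b=onz('top',vx[2:]-10*vx[:2],q[2]);print('stripe line',np.degrees(np.arctan2(*(a-b)[1::-1])))
c=p;s=onz('top',y.mean(0),q[2]);print('c->stripe',np.degrees(np.arctan2(*(c-s)[1::-1])))
for n,u in(('red',(264.5,261.8)),('green',(239,227.5))):
    d=p-onz('top',u,p[2]);print(n,d,np.degrees(np.arctan2(d[1],d[0])))
# warmer yaw from right/left/back edges
for a,b,k in(((227,144),(331,158),'back'),((331,158),(319,275),'right'),((227,144),(209,259),'left'),((209,259),(319,275),'front')):
    za=.134 if k=='back' else .15
    d=onz('top',b,.134 if b[1]<200 else .165)-onz('top',a,.134 if a[1]<200 else .165);print(k,np.degrees(np.arctan2(d[1],d[0])),np.linalg.norm(d))
E
```

```text
top ((268.2464599609375, 232.3799591064453), (45.75773620605469, 46.4854621887207), 145.86044311523438)
side ((308.26861572265625, 196.3922119140625), (31.31462287902832, 49.300262451171875), 93.72940826416016)
lock [ 0.52895177 -0.00058956  0.15346231] 3.531708399096657e-05
stripe [0.50475818 0.00762127 0.14850621] 0.001804332858672264
stripe line -15.283557133777311
c->stripe -16.97764758740539
red [ 6.27137433e-02 -1.00743940e-02  5.55111512e-17] -9.1260792501712
green [-1.22082854e-02 -6.31191506e-02  5.55111512e-17] -100.9467789264369
back -98.93535093967188 0.23773406994232057
right 170.04549488708574 0.2627100557238845
left 170.41692084931609 0.2590405729916992
front -99.82647458443492 0.2360298726536062
```

```bash
python3 -m pendant '[{"dx":2.5,"dy":-5.5,"claw":0},{"dx":5,"dy":-11,"claw":0},{"dx":8,"dy":-17,"claw":0},{"dx":10.5,"dy":-23,"claw":0},{"dx":13,"dy":-28.5,"wz":6,"claw":0},{"dx":16,"dy":-34.5,"wz":6,"claw":0},{"dx":18.5,"dy":-40,"wz":6,"claw":0},{"dx":21,"dy":-46,"wz":6,"claw":0},{"dx":23.5,"dy":-51,"wz":6,"claw":0},{"dx":25.5,"dy":-55,"wz":6,"claw":0}]' 40
python3 -m pendant '[{"dx":0.8,"dy":-2,"claw":0},{"dx":0.8,"dy":-2,"dz":-2,"claw":0},{"dx":0.8,"dy":-2,"dz":-4,"claw":0},{"dx":0.8,"dy":-2,"dz":-4,"claw":0},{"dx":0.8,"dy":-2,"dz":-4,"claw":0}]'
python3 - <<'E'
from h import *
s=arm.get_state();print(s['clock'],s['eef_pos'],s['ee_rot'],s['opening'],s['wrist_force'])
cv2.imwrite('pics/w1.png',np.hstack([optics.get_image('wrist')[:, :],cv2.resize(optics.get_image('side')[120:270,200:400],(512,384))])[:,:])
i=cv2.imread('pics/w1.png');cv2.imwrite('pics/w1.png',cv2.resize(i,(800,300)))
E
```

```text
0.1 [0.23731224 0.57780151 0.30199731] [[-9.25001158e-01  3.79963905e-01 -5.38035387e-04]
 [ 3.79964284e-01  9.25000370e-01 -1.20802969e-03]
 [ 3.86752546e-05 -1.32186309e-03 -9.99999126e-01]] 0.08773761830720524 [0.49429074 0.30930822 0.2880554 ]invalid input at $[0]: expected keys wx, wy, wz, dx, dy, dz, claw
invalid input at $[0]: expected keys wx, wy, wz, dx, dy, dz, claw
```

View pics/w1.png

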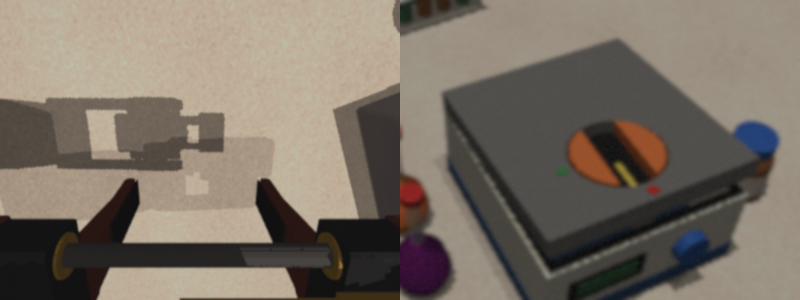

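The moves were refused because every row needs all the keys. The side crop again shows the slot with its stripe near the red dot. I'll send the rows again with all keys.

```bash
python3 -m pendant '[{"wx":0,"wy":0,"wz":0,"dx":2.5,"dy":-5.5,"dz":0,"claw":0},{"wx":0,"wy":0,"wz":0,"dx":5,"dy":-11,"dz":0,"claw":0},{"wx":0,"wy":0,"wz":0,"dx":8,"dy":-17,"dz":0,"claw":0},{"wx":0,"wy":0,"wz":2,"dx":10.5,"dy":-23,"dz":0,"claw":0},{"wx":0,"wy":0,"wz":6,"dx":13,"dy":-28.5,"dz":0,"claw":0},{"wx":0,"wy":0,"wz":6,"dx":16,"dy":-34.5,"dz":0,"claw":0},{"wx":0,"wy":0,"wz":6,"dx":18.5,"dy":-40,"dz":0,"claw":0},{"wx":0,"wy":0,"wz":6,"dx":21,"dy":-46,"dz":0,"claw":0},{"wx":0,"wy":0,"wz":6,"dx":23.5,"dy":-51,"dz":0,"claw":0},{"wx":0,"wy":0,"wz":6,"dx":25.5,"dy":-55,"dz":0,"claw":0}]' 40
python3 -m pendant '[{"wx":0,"wy":0,"wz":0,"dx":0.8,"dy":-2,"dz":0,"claw":0},{"wx":0,"wy":0,"wz":0,"dx":0.8,"dy":-2,"dz":-2,"claw":0},{"wx":0,"wy":0,"wz":0,"dx":0.8,"dy":-2,"dz":-4,"claw":0},{"wx":0,"wy":0,"wz":0,"dx":0.8,"dy":-2,"dz":-4,"claw":0},{"wx":0,"wy":0,"wz":0,"dx":0.8,"dy":-2,"dz":-4,"claw":0}]'
python3 - <<'E'
from h import *
s=arm.get_state();print(s['clock'],s['eef_pos'],s['ee_rot'],s['opening'],s['wrist_force'])
i=np.hstack([optics.get_image('wrist'),cv2.resize(optics.get_image('side')[120:270,200:400],(512,384))]);cv2.imwrite('pics/w2.png',cv2.resize(i,(800,300)))
E
```

```text
clock: 1.45
eef_pos: [0.4932, 0.0257, 0.3028]
ee_rot: [[-0.959, 0.282, 0.001], [0.282, 0.959, -0.0], [-0.001, 0.0, -1.0]]
wrist_force: [-0.1, 0.8, 0.1]
opening: 0.0004
clock: 2.08
eef_pos: [0.5008, 0.0082, 0.2632]
ee_rot: [[-0.96, 0.281, 0.001], [0.281, 0.96, 0.0], [-0.001, 0.0, -1.0]]
wrist_force: [-0.8, 0.1, 0.6]
opening: 0.0001
2.075 [0.50077999 0.00820246 0.26322391] [[-9.59691354e-01  2.81055487e-01  5.63902679e-04]
 [ 2.81055538e-01  9.59691505e-01  1.23204327e-05]
 [-5.37709886e-04  1.70311784e-04 -9.99999841e-01]] 8.976821801094323e-05 [-0.7876523   0.12042063  0.63481162]
```

View pics/w2.png

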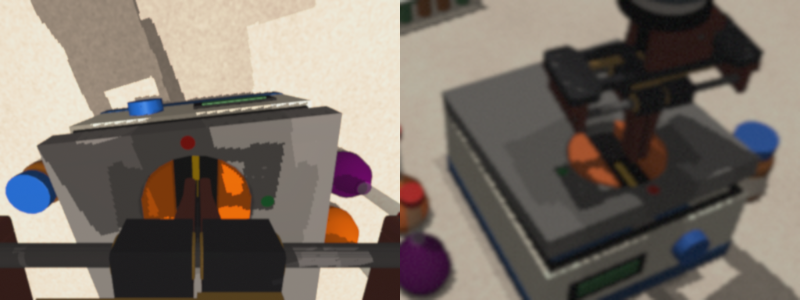

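The wrist view shows the shut tips centred over the yellow stripe in the slot's front half. Next I descend and press.

```bash
python3 -m pendant '[{"wx":0,"wy":0,"wz":0,"dx":0,"dy":0,"dz":-1.5,"claw":0},{"wx":0,"wy":0,"wz":0,"dx":0,"dy":0,"dz":-3,"claw":0},{"wx":0,"wy":0,"wz":0,"dx":0,"dy":0,"dz":-4,"claw":0},{"wx":0,"wy":0,"wz":0,"dx":-0.1,"dy":0,"dz":-4.6,"claw":0},{"wx":0,"wy":0,"wz":0,"dx":-0.2,"dy":0,"dz":-5.2,"claw":0},{"wx":0,"wy":0,"wz":0,"dx":-0.3,"dy":0,"dz":-5.7,"claw":0},{"wx":0,"wy":0,"wz":0,"dx":-0.3,"dy":0,"dz":-6.1,"claw":0},{"wx":0,"wy":0,"wz":0,"dx":-0.3,"dy":0,"dz":-6.3,"claw":0},{"wx":0,"wy":0,"wz":0,"dx":-0.3,"dy":0,"dz":-6.4,"claw":0},{"wx":0,"wy":0,"wz":0,"dx":-0.3,"dy":0,"dz":-6.4,"claw":0}]'
```

```text
clock: 3.42
eef_pos: [0.4977, 0.0082, 0.1992]
ee_rot: [[-0.96, 0.281, 0.001], [0.281, 0.96, 0.0], [-0.001, 0.0, -1.0]]
wrist_force: [-0.6, 2.5, 7.6]
opening: 0.0003
```

```bash
python3 -m pendant '[{"wx":0,"wy":0,"wz":0,"dx":0,"dy":0,"dz":-0.1,"claw":0},{"wx":0,"wy":0,"wz":0,"dx":0,"dy":0,"dz":-0.1,"claw":0}]'
python3 - <<'E'
from h import *
i=optics.get_image('side')[120:270,200:400];cv2.imwrite('pics/s3.png',cv2.resize(i,(800,600)))
E
```

```text
clock: 3.68
eef_pos: [0.4977, 0.0082, 0.199]
ee_rot: [[-0.96, 0.281, 0.001], [0.281, 0.96, 0.0], [-0.001, 0.0, -1.0]]
wrist_force: [-3.9, 2.3, 16.4]
opening: 0.0004
```

View pics/s3.png

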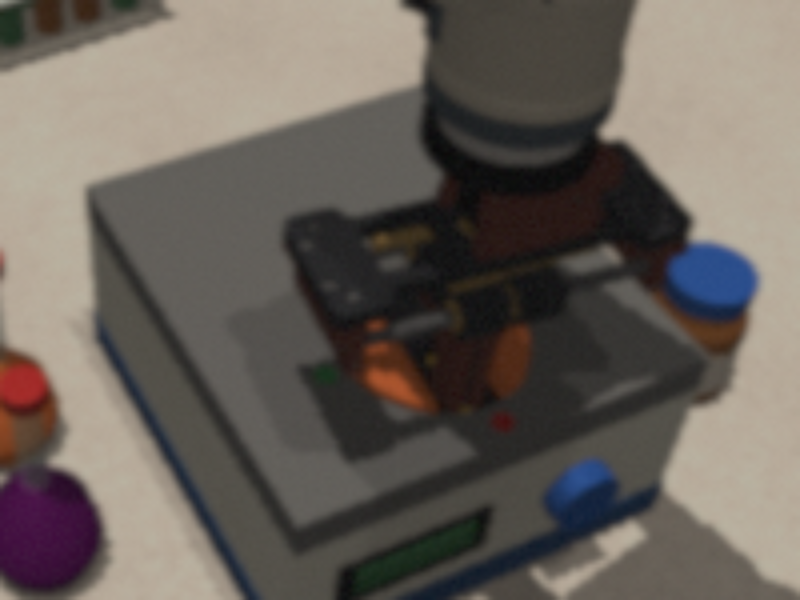

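Hatch looks shut: its edge sits on the box, and the force rises steeply at constant height. First half of the turn now.

```bash
python3 -m pendant '[{"wx":0,"wy":0,"wz":-5,"dx":0.02,"dy":0.25,"dz":0,"claw":0},{"wx":0,"wy":0,"wz":-10,"dx":0.1,"dy":0.5,"dz":0,"claw":0},{"wx":0,"wy":0,"wz":-15,"dx":0.22,"dy":0.73,"dz":0,"claw":0},{"wx":0,"wy":0,"wz":-20,"dx":0.37,"dy":0.94,"dz":0,"claw":0},{"wx":0,"wy":0,"wz":-25,"dx":0.54,"dy":1.15,"dz":0,"claw":0},{"wx":0,"wy":0,"wz":-30,"dx":0.72,"dy":1.34,"dz":0,"claw":0},{"wx":0,"wy":0,"wz":-35,"dx":0.92,"dy":1.51,"dz":0,"claw":0},{"wx":0,"wy":0,"wz":-40,"dx":1.12,"dy":1.67,"dz":0,"claw":0}]'
```

```text
clock: 4.72
eef_pos: [0.5097, 0.0245, 0.1991]
ee_rot: [[-0.552, 0.834, 0.003], [0.834, 0.552, -0.001], [-0.002, 0.002, -1.0]]
wrist_force: [-1.4, -2.0, 13.1]
opening: 0.0006
```

```bash
python3 -m pendant '[{"wx":0,"wy":0,"wz":-5,"dx":0.22,"dy":0.13,"dz":0,"claw":0},{"wx":0,"wy":0,"wz":-10,"dx":0.46,"dy":0.25,"dz":0,"claw":0},{"wx":0,"wy":0,"wz":-15,"dx":0.7,"dy":0.34,"dz":0,"claw":0},{"wx":0,"wy":0,"wz":-20,"dx":0.95,"dy":0.42,"dz":0,"claw":0},{"wx":0,"wy":0,"wz":-25,"dx":1.2,"dy":0.47,"dz":0,"claw":0},{"wx":0,"wy":0,"wz":-30,"dx":1.47,"dy":0.51,"dz":0,"claw":0},{"wx":0,"wy":0,"wz":-35,"dx":1.73,"dy":0.52,"dz":0,"claw":0},{"wx":0,"wy":0,"wz":-40,"dx":1.99,"dy":0.5,"dz":0,"claw":0},{"wx":0,"wy":0,"wz":-44,"dx":2.2,"dy":0.47,"dz":0,"claw":0},{"wx":0,"wy":0,"wz":-44,"dx":2.4,"dy":0.42,"dz":0,"claw":0}]'
python3 -m pendant '[{"wx":0,"wy":0,"wz":0,"dx":0.2,"dy":-0.06,"dz":0,"claw":0},{"wx":0,"wy":0,"wz":0,"dx":0.3,"dy":-0.09,"dz":0,"claw":0},{"wx":0,"wy":0,"wz":0,"dx":0.3,"dy":-0.09,"dz":0,"claw":0}]'
```

```text
clock: 5.98
eef_pos: [0.5329, 0.0288, 0.199]
ee_rot: [[0.18, 0.984, 0.0], [0.984, -0.18, -0.0], [-0.0, 0.0, -1.0]]
wrist_force: [-5.3, 0.7, 17.8]
opening: 0.0001
clock: 6.35
eef_pos: [0.5339, 0.0285, 0.1989]
ee_rot: [[0.18, 0.984, -0.004], [0.984, -0.18, 0.001], [-0.0, -0.004, -1.0]]
wrist_force: [-10.4, 4.6, 23.0]
opening: 0.0006
```

Lateral force is building with little motion, so it's probably at the stop. One more small nudge, then I back off the wall and look.

```bash
python3 -m pendant '[{"wx":0,"wy":0,"wz":0,"dx":0.2,"dy":-0.06,"dz":0,"claw":0},{"wx":0,"wy":0,"wz":0,"dx":0.2,"dy":-0.06,"dz":0,"claw":0},{"wx":0,"wy":0,"wz":0,"dx":0.2,"dy":-0.06,"dz":0,"claw":0}]'
python3 -m pendant '[{"wx":0,"wy":0,"wz":0,"dx":-0.4,"dy":0.12,"dz":0,"claw":0},{"wx":0,"wy":0,"wz":0,"dx":-0.7,"dy":0.12,"dz":0.3,"claw":0},{"wx":0,"wy":0,"wz":0,"dx":-0.7,"dy":0.12,"dz":2,"claw":0},{"wx":0,"wy":0,"wz":0,"dx":-0.7,"dy":0.12,"dz":5,"claw":0},{"wx":0,"wy":0,"wz":0,"dx":-4,"dy":4,"dz":10,"claw":0},{"wx":0,"wy":0,"wz":0,"dx":-8,"dy":8,"dz":12,"claw":0},{"wx":0,"wy":0,"wz":0,"dx":-12,"dy":13,"dz":12,"claw":0},{"wx":0,"wy":0,"wz":0,"dx":-16,"dy":18,"dz":12,"claw":0},{"wx":0,"wy":0,"wz":0,"dx":-18,"dy":23,"dz":12,"claw":0},{"wx":0,"wy":0,"wz":0,"dx":-18,"dy":25,"dz":12,"claw":0}]'
python3 - <<'E'
from h import *
T=optics.get_image('top');S=optics.get_image('side');cv2.imwrite('pics/top4.png',T);cv2.imwrite('pics/side4.png',S)
i=np.hstack([cv2.resize(T[135:285,165:365],(400,300)),cv2.resize(S[120:270,200:400],(400,300))]);cv2.imwrite('pics/e4.png',i)
E
```

```text
clock: 6.72
eef_pos: [0.5348, 0.0282, 0.1988]
ee_rot: [[0.18, 0.984, -0.007], [0.984, -0.18, 0.001], [-0.0, -0.007, -1.0]]
wrist_force: [-14.6, 6.8, 26.2]
opening: 0.0006
clock: 7.98
eef_pos: [0.356, 0.2795, 0.3184]
ee_rot: [[0.176, 0.984, 0.0], [0.984, -0.176, 0.0], [0.0, 0.0, -1.0]]
wrist_force: [0.4, 0.0, -0.2]
opening: 0.0004
```

View pics/e4.png

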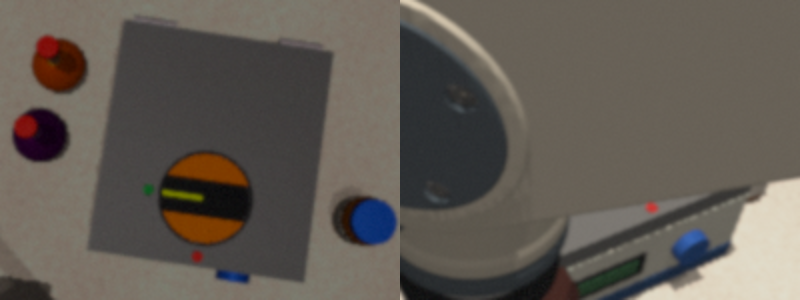

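The top view shows the stripe beside the green dot, but the arm hides the side view. I'll move it clear and measure.

```bash
python3 -m pendant '[{"wx":0,"wy":0,"wz":0,"dx":-2,"dy":6,"dz":0,"claw":0},{"wx":0,"wy":0,"wz":0,"dx":-4,"dy":12,"dz":0,"claw":0},{"wx":0,"wy":0,"wz":0,"dx":-6,"dy":18,"dz":0,"claw":0},{"wx":0,"wy":0,"wz":0,"dx":-8,"dy":24,"dz":0,"claw":0},{"wx":0,"wy":0,"wz":0,"dx":-10,"dy":28,"dz":0,"claw":0},{"wx":0,"wy":0,"wz":0,"dx":-10,"dy":28,"dz":0,"claw":0}]'
python3 - <<'E'
from h import *
T=optics.get_image('top');S=optics.get_image('side')
R={}
for n,im,roi in(('top',T,(235,200,300,258)),('side',S,(265,175,345,228))):
    x0,y0,x1,y1=roi;h=cv2.cvtColor(im,cv2.COLOR_BGR2HSV)[y0:y1,x0:x1]
    P=cv2.findNonZero(cv2.inRange(h,(5,150,60),(17,255,255))).reshape(-1,2)+[x0,y0]
    R[n]=cv2.fitEllipse(cv2.convexHull(P.astype(np.int32)))[0]
p,g=tri(R['top'],R['side']);print('lock',p,g)
y=blob(T,(22,100,80),(35,255,255),(235,200,300,258));v=cv2.fitLine(y.astype(np.int32),2,0,.01,.01).ravel()
a=onz('top',v[2:]+10*v[:2],.12);b=onz('top',v[2:]-10*v[:2],.12);print('stripe line',np.degrees(np.arctan2(*(a-b)[1::-1])))
s=onz('top',y.mean(0),.12);print('centre->stripe',np.degrees(np.arctan2(*(s-p)[1::-1])))
cv2.imwrite('pics/s5.png',cv2.resize(S[120:270,150:400],(750,450)))
T0=cv2.imread('pics/top0.png')
for n,r in(('flasks',(165,145,209,220)),('jar',(333,228,370,262))):
    x0,y0,x1,y1=r;A=T0[y0:y1,x0:x1].astype(np.float32).mean(2);B=T[y0:y1,x0:x1].astype(np.float32).mean(2);print(n,cv2.phaseCorrelate(A,B))
E
```

```text
clock: 8.82
eef_pos: [0.258, 0.5588, 0.3172]
ee_rot: [[0.178, 0.984, -0.0], [0.984, -0.178, -0.0], [-0.0, 0.0, -1.0]]
wrist_force: [0.1, -0.3, -0.3]
opening: 0.0005
lock [5.25785499e-01 3.48605469e-04 1.36536369e-01] 0.000353842927219701
stripe line -100.33498111220892
centre->stripe 79.3701079882137
flasks ((0.5024386700226664, 0.5250805981840543), 0.9787491407041197)
jar ((-0.014018581697857968, 0.07453674390288612), 0.946521524588267)
```

View pics/s5.png

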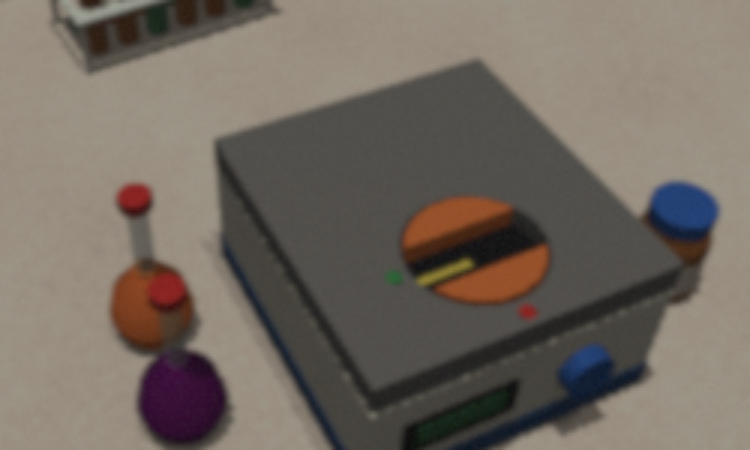

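The hatch stays shut with nothing touching it. The lock centre is at 136.5 mm (135 nominal), and the stripe points at 79–80°, matching the stop at about 80°. The flasks and jar haven't moved, so I'm handing in.

```bash
python3 -c "
from rig import order
print(order.job_done())"
```

```text
the job is handed in; nothing more can be done
None
```

I set the shut fingertips in the front half of the slot, pressed the hatch down with about 13–26 N, and turned the lock clockwise to its stop. Then I backed away, and the job was handed in at about 9 s of the 38 s allowed.

**Last checks, with the arm clear of everything:**
- **Hatch:** it stays down by itself. The lock's top measured 136.5 mm above the bench, against 135 mm nominal, so the opening is roughly 0.01 rad.
- **Lock:** the stripe points along about 79.5°, by the green dot. The stop should be at about 80°, so the joint is close to 1.57 rad.
- **Flasks and jar:** the image shift was at most about 0.7 pixel for the flasks (roughly 2 mm) and 0.1 pixel for the jar. All of them are standing.

No check failed or disagreed. My first move command was refused because its rows left out some keys; nothing moved.

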